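# Wind the vial carousel back to its end stop

## Robot

A 7-joint arm with a two-finger parallel gripper is mounted at the origin on the work surface. World frame = base frame: x ahead of the robot, y to its left, z up, the work surface at z = 0. Lengths are in m, angles in rad, forces in N, time in s.
With the tool pointing down it reaches from about 0.425 to 0.925 m from the base axis. Payload 6.8 kg.
Tool frame: the origin (TCP) lies midway between the tips of the shut fingers; the grasp point (between the pads) lies 19 mm behind it; z points along the fingers, y is the direction in which the jaws open and shut (so a half turn about z gives the same grasp; the last joint's range is limited). The gripper opens to 85 mm and grips with 20 to 120 N. Pads are 22 mm wide; open, the fingers measure 114 mm over their backs; the gripper's body (76 mm by 85 mm) begins 54 mm behind the grasp point. The pads swing forward as they close: fully open they stand 13 mm farther back than shut.
Start: joints at [-1.339, 0.477, 0.022, 1.555, -0.011, 1.109, -0.083], TCP at [0.225, 0.636, 0.231] pointing down, gripper open.
Joint ranges: [-2.96, 2.96], [-0.34, 2.1], [-1.41, 1.46], [0.24, 2.44], [-1.37, 4.51], [0.17, 1.92], [-2.96, 2.96]. Speed limits (rad/s): [2.39, 2.39, 3.14, 3.14, 3.14, 3.14, 3.14].

## Interface

Orientations are given as a unit quaternion [w, x, y, z].
In Python, from station import readout, eyes, ticket gives the robot as it stands. The module is installed in compiled form; this text tells all that it offers.
- The arm moves only by the shell command python3 -m crank 'ROWS' [FORCE]. ROWS is JSON, a list of rows, each an object of numbers: "jaw": the opening in per cent of the stroke, from 0 (shut) to 100 (fully open); "x", "y", "z": the shift along the tool's x, y, z in mm; "ax", "ay", "az": the turn, a rotation vector about the tool's x, y, z in degrees. In form: [{"jaw": .., "x": .., "y": .., "z": .., "ax": .., "ay": .., "az": ..}, ...]. A call has 1 to 12 rows; each row shifts and turns the commanded pose from where the row before left it, along the tool's axes as they then stand; what a row does not reach is not made up. A row lasts 1/8 s, in which the tool goes at most 62.5 mm and 10.7 degrees, less where a joint would pass 70% of its speed; a pose out of reach is approached as far as the arm can. A call with a gripper value outside its range is refused whole. The fingers move at their own pace and stop on an object; FORCE is the grip in N (left out, the last holds). Time passes only in rows, so rows that do not move let the fingers close. It gives the time, the measured TCP pose, the force and the opening at its end, in the units of the state.
- readout.get_obs(): the state, without advancing time (a new reading comes with each control period).
- eyes.read_camera(name): name is "side" or "top"; returns (picture, depth): 420x560x3 uint8, red, green, blue; 420x560 float32, m along the optical axis (not along the pixel's ray), 0 where there is no reading.
- eyes.calibration(name): a dict with "fx", "fy", "cx", "cy" (pixels), "R" (3x3) and "t" (3): a world point X has camera coordinates R X + t. Camera axes: x right, y down, z forward; pixel columns grow to the right and rows downward; lengths in m; the calibration is good to about 2 mm. A picture is of the moment at which its call begins. calibration takes no time and is no camera call.
- ticket.hand_in(): hands the job in, once; it reports no verdict.
The state is a dict: "t": time; "q": joint angles; "joint_vel": joint speeds; "joint_torque": joint torques, N m; "eef_pos": TCP position; "tool_rot": TCP orientation; "contact_force": force on the tool from outside, world axes, zero at the start; "torque": the same for the moment, N m; "gripper_width": opening from 0.0 (shut) to 1.0 (fully open).
Only numpy, scipy, OpenCV 4.12 (cv2) and the standard library are available. Lean on these libraries where they do the work, as an engineer would, in place of code of your own. Each camera call takes 0.05 s, during which the arm holds its last target. There are 200 camera calls.

## Task

The vial carousel has to be wound back for refilling. Lift the holding pawl off the ratchet teeth and tip it over outwards so that it stays open, turn the carousel backwards (clockwise seen from above) by its upright post until its lug meets the end stop, and press it there for a moment with a firm push of about 15 N on the post, never more than 25 N. Then lower the pawl fully into the tooth gap below it, let go, and leave the other things on the bench where they are.

Things in the scene. Friction and masses are not known exactly. Their poses are not given: they have to be found in the camera images.
- base: white base plate of the carousel, fixed to the bench, 250 mm along x, 300 mm along y, 15 mm thick. Origin: on the bench, on the carousel's vertical axis (the plate reaches 125 mm to -y, 175 mm to +y of it). The pawl bracket stands at its +y edge: two steel cheeks up to 74 mm above the bench, 29 mm wide overall.
- carousel: round white carousel, 190 mm across, turning about its upright axis; origin on the axis 18 mm above the bench. Disc top at 34 mm, rim with 12 steel saw teeth 8 mm high, five vials in sockets (47 mm off the axis, tops at 58 mm). Its x is within about 0.1 rad of the base's x when home on the stop; it starts 0.6 to 1.3 rad counter-clockwise of it. Friction 0.3 N m (5 N at the post): it stays put.
- post (a point): upright black post of 16 mm diameter on the carousel, 65 mm off its axis at -60 degrees from the carousel's x axis, free from 34 to 104 mm above the bench; this point is on its centre line, 88 mm above the bench. It goes round on a circle of 65 mm radius.
- stop: end stop: steel block 18 x 14 mm, 35 mm high, on the base near its +x edge. Origin: centre of its underside. A set screw, 10 mm thick, sticks out of it 3 to 23 mm towards the lug on the carousel's rim; its setting differs each time and is not measured, so where the lug (10 mm wide) meets it must be felt. Rigid; may bear at most 14 N (15 N on the post puts about 6 N on it, 25 N about 13 N).
- pawl: dark steel holding pawl, 0.1 kg, 12 mm wide. Origin: on its hinge pin (along the base's x), 50 mm above the bench, 145 mm from the axis along the base's +y; the arm reaches 67 mm to its own -y. Its z is upright when fully down in a gap (tilted up to 0.13 rad on a tooth). It tips over outwards; beyond 1.3 rad it falls open by itself onto a rest at 2.0 rad and stays, before that it falls shut.
- pawl_tab (a point): middle of the upright thumb tab at the pawl's nose end, 12 mm wide along the hinge pin, 14 mm deep, 56 to 89 mm above the bench when the pawl is down. This point lies 57 mm towards the carousel (pawl's -y) and 28 mm above the hinge pin (pawl's z), and swings about the pin on a radius of 63.5 mm.
- bottle: white bottle, 60 mm across, 150 mm high, loose: leave alone. Origin: centre of its underside.
- vial: small jar, 40 mm across, 58 mm high, standing on the tray, loose: leave alone. Origin: centre of its underside.
- swabs: cardboard box 100 x 70 x 60 mm, loose: leave alone. Origin: centre of its underside.
- tray: white tray 200 x 160 x 18 mm, fixed. Origin: centre of its underside.
- nose (a point): underside of the pawl's nose, 60 mm from the hinge pin; 8 mm wide, it drops into the 28 mm gaps between the teeth, and at home there is always a gap below it. Turning the carousel counter-clockwise (forwards) it rides over the ramps; clockwise (backwards) it blocks within 30 degrees. The nose may bear at most 15 N, so do not force the carousel against it.

How it is judged:
By the outcome, as a careful person would: the job done as asked, in the order asked, and still so for the second after the job is handed in, with the robot touching nothing.
It also fails if it takes over 72 s, if anything falls off the work surface, if the arm or the gripper's body presses on something with over 40 N, if the wrist force passes 120 N, or if a joint passes its speed limit or range.

## Working session

There is one attempt and no reset: what is moved stays moved. The work goes in short steps, Python scripts to look and compute and a shell command to move; the robot and the scene stay as the last step left them, time stands still between calls to the robot, and variables do not carry over. Pictures are saved under pics/ and viewed, about 8 in all and at most 12, crops included, and the job is handed in when it is done.

```bash
mkdir -p pics; python3 - <<'E'
from station import readout, eyes
import cv2,numpy as np
for n in("side","top"):
    p,d=eyes.read_camera(n); np.savez(f"pics/{n}0.npz",p=p,d=d)
    cv2.imwrite(f"pics/{n}0.png",p[...,::-1])
    c=eyes.calibration(n); R=np.array(c["R"]);print(n,{k:c[k] for k in("fx","fy","cx","cy")},np.round(R,3).tolist(),"pos",-R.T@np.array(c["t"]))
print(readout.get_obs())
E
```

```text
side {'fx': 404.1116374977116, 'fy': 404.1116374977116, 'cx': 273.51490934900033, 'cy': 215.1414064259328} [[0.742, -0.67, 0.013], [-0.493, -0.559, -0.667], [0.454, 0.489, -0.745]] pos [-0.00729904 -0.55091642  0.90490017]
top {'fx': 506.1793569680629, 'fy': 506.1793569680629, 'cx': 279.4134224079589, 'cy': 211.96140522581064} [[0.026, -1.0, 0.008], [-0.995, -0.027, -0.098], [0.098, -0.006, -0.995]] pos [ 0.35493037 -0.01207991  1.45787164]
{'t': 0.1, 'q': array([-1.33910627,  0.47773401,  0.02235516,  1.55638192, -0.01151373,
        1.10929514, -0.08311965]), 'joint_vel': array([ 6.20329900e-04, -6.57808593e-04, -5.41159812e-05, -2.22680179e-03,
       -1.19468597e-03,  1.90782865e-04, -7.18928310e-04]), 'joint_torque': array([ 3.92800473e-03, -5.97754920e+01,  1.61348663e+00, -2.81951612e+01,
        1.28933552e-02,  5.08740137e-03,  3.76111200e-05]), 'eef_pos': array([0.22480232, 0.63588235, 0.23039968]), 'tool_rot': array([-8.46885770e-05,  1.69087290e-01,  9.85600717e-01, -8.40831257e-04]), 'contact_force': array([-0.09627751, -0.3065134 , -0.81500278]), 'torque': array([0.01974065, 0.03097634, 0.0362233 ]), 'gripper_width': 0.9986140031951759}
```

View pics/top0.png

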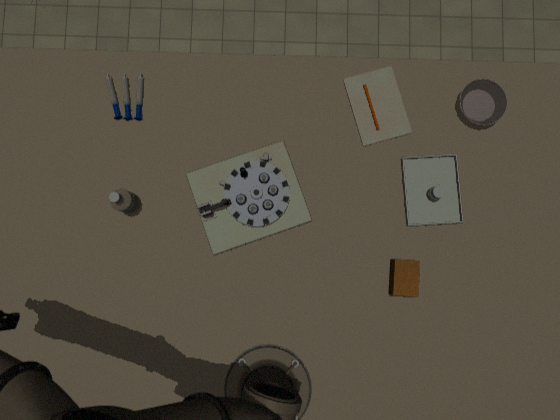

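View pics/side0.png

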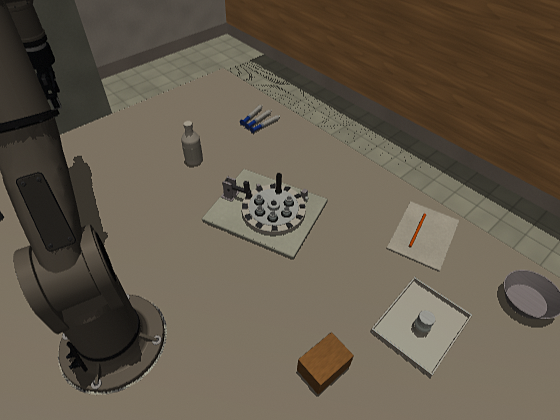

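```bash
cat > h.py <<'E'
import numpy as np,cv2
from station import eyes,readout
def ray(n,u,v,z):
    c=eyes.calibration(n);R=np.array(c["R"]);o=-R.T@np.array(c["t"])
    d=R.T@np.array([(u-c["cx"])/c["fx"],(v-c["cy"])/c["fy"],1]);return o+d*(z-o[2])/d[2]
def pix(n,X):
    c=eyes.calibration(n);p=np.array(c["R"])@np.array(X)+np.array(c["t"]);return np.array([c["fx"]*p[0]/p[2]+c["cx"],c["fy"]*p[1]/p[2]+c["cy"]])
def cloud(n,d):
    c=eyes.calibration(n);v,u=np.indices(d.shape);P=np.stack([(u-c["cx"])/c["fx"]*d,(v-c["cy"])/c["fy"]*d,d],-1)
    return (P-np.array(c["t"]))@np.array(c["R"])
E
python3 - <<'E'
from h import *
f=np.load("pics/top0.npz");p,d=f["p"],f["d"];W=cloud("top",d)
m=((W[...,2]>.008)&(d>0)).astype(np.uint8);m[:,:170]=0;m[:,330:]=0;m[:120]=0;m[270:]=0
cs=max(cv2.findContours(m,cv2.RETR_EXTERNAL,cv2.CHAIN_APPROX_NONE)[0],key=cv2.contourArea)
Q=np.array([ray("top",*c[0],.015)[:2] for c in cs],np.float32)
r=cv2.minAreaRect(Q*1000);print(r);print(cv2.boxPoints(r))
# carousel disc: points z>.028
k=(W[...,2]>.029)&(m>0);vs,us=np.where(k)
for z0,z1 in((.07,.12),(.044,.07)):
    kk=(W[...,2]>z0)&(W[...,2]<z1)&(m>0);n,l,s,ce=cv2.connectedComponentsWithStats(kk.astype(np.uint8))
    for i in range(1,n):
        if s[i,4]>5:print(z0,s[i,4],ce[i],W[l==i].mean(0).round(3),W[l==i].max(0).round(3))
cv2.imwrite("pics/c1.png",cv2.resize(p[130:265,175:325,::-1],None,fx=4,fy=4,interpolation=cv2.INTER_CUBIC)*1)
E
```

```text
((539.5662841796875, 70.20526123046875), (255.43502807617188, 299.06573486328125), 20.911869049072266)
[[ 366.88846  164.30206]
 [ 473.63443 -115.06436]
 [ 712.24414  -23.89154]
 [ 605.49817  255.47488]]
0.07 38 [242.55263158 169.97368421] [0.6   0.084 0.098] [0.609 0.091 0.108]
0.07 32 [224.5625 200.625 ] [0.516 0.13  0.09 ] [0.523 0.14  0.102]
0.07 28 [202.57142857 204.46428571] [0.506 0.192 0.074] [0.513 0.204 0.079]
0.07 28 [204.92857143 211.89285714] [0.485 0.185 0.074] [0.491 0.199 0.082]
0.044 33 [265.27272727 156.        ] [0.651 0.024 0.049] [0.66  0.031 0.054]
0.044 61 [263.63934426 176.8852459 ] [0.59  0.027 0.054] [0.603 0.038 0.062]
0.044 9 [244.11111111 174.55555556] [0.596 0.082 0.053] [0.599 0.088 0.066]
0.044 58 [272.62068966 188.96551724] [0.557 0.001 0.054] [0.57  0.011 0.063]
0.044 119 [256.05042017 191.60504202] [0.549 0.047 0.049] [0.565 0.064 0.057]
0.044 61 [240.7704918  198.08196721] [0.529 0.089 0.053] [0.541 0.1   0.064]
0.044 124 [213.25       205.51612903] [0.505 0.164 0.058] [0.525 0.202 0.069]
0.044 63 [267.65079365 203.82539683] [0.515 0.014 0.054] [0.527 0.024 0.063]
0.044 61 [252.81967213 207.96721311] [0.502 0.055 0.054] [0.514 0.066 0.065]
0.044 17 [207.41176471 213.41176471] [0.483 0.18  0.058] [0.489 0.194 0.07 ]
```

View pics/c1.png

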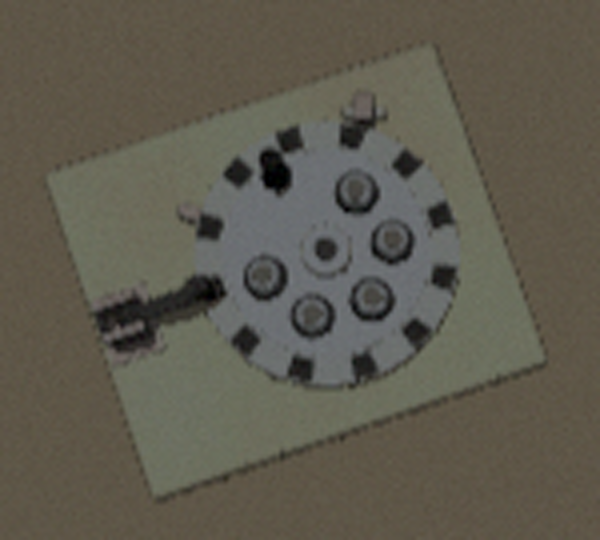

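```bash
cat >> h.py <<'E'
from scipy.spatial.transform import Rotation as Ro
A=np.array([.5485,.047]);TH=np.radians(20.5)
bx=np.array([np.cos(TH),np.sin(TH)]);by=np.array([-bx[1],bx[0]])
def B(x,y,z):return np.r_[A+x*bx+y*by,z]
def plan(P,yaw):
    s=readout.get_obs();q=s["tool_rot"];R=Ro.from_quat([*q[1:],q[0]])
    y=np.array([np.cos(yaw),np.sin(yaw),0]);z=np.array([0,0,-1.]);T=Ro.from_matrix(np.c_[np.cross(y,z),y,z])
    print("to",np.round(P,4),"shift mm",(R.inv().apply(P-s["eef_pos"])*1000).round(1),"turn deg",np.degrees((R.inv()*T).as_rotvec()).round(1),"F",s["contact_force"].round(1),"w",round(s["gripper_width"],3),"t",round(s["t"],2))
E
python3 - <<'E'
from h import *
print("post top",ray("top",242.5,169,.104),"hub",ray("top",256,191.6,.05),"bottle",ray("top",118,197,.15),ray("top",265.3,156,.035))
plan(B(0,.088,.16),TH)
E
```

```text
post top [0.6019846  0.08344921 0.104     ] hub [0.54870543 0.04727701 0.05      ] bottle [0.51092575 0.40075154 0.15      ] [0.65397571 0.02455127 0.035     ]
to [0.5177 0.1294 0.16  ] shift mm [-444.9 -379.8   71.1] turn deg [-0.1  0.  50. ] F [-0.1 -0.3 -0.8] w 0.999 t 0.1
```

```bash
python3 -m crank '[{"jaw":40,"x":-44.5,"y":-38},{"jaw":40,"x":-44.5,"y":-38},{"jaw":40,"x":-44.5,"y":-38},{"jaw":40,"x":-44.5,"y":-38},{"jaw":40,"x":-44.5,"y":-38},{"jaw":40,"x":-44.5,"y":-38},{"jaw":40,"x":-44.5,"y":-38},{"jaw":40,"x":-44.5,"y":-38},{"jaw":40,"x":-44.5,"y":-38},{"jaw":40,"x":-44.5,"y":-38}]' 20
python3 -m crank '[{"jaw":40,"az":10},{"jaw":40,"az":10},{"jaw":40,"az":10},{"jaw":40,"az":10},{"jaw":40,"az":10},{"jaw":40},{"jaw":40}]'
python3 -c "
from h import *
plan(B(0,.088,.16),TH)"
```

```text
to [0.5177 0.1294 0.16  ] shift mm [-444.9 -379.8   71.1] turn deg [-0.1  0.  50. ] F [-0.1 -0.3 -0.8] w 0.999 t 0.1schema error: expected keys jaw, x, y, z, ax, ay, az
schema error: expected keys jaw, x, y, z, ax, ay, az
```

```bash
python3 -m crank '[{"jaw":40,"x":-44.5,"y":-38,"z":0,"ax":0,"ay":0,"az":0},{"jaw":40,"x":-44.5,"y":-38,"z":0,"ax":0,"ay":0,"az":0},{"jaw":40,"x":-44.5,"y":-38,"z":0,"ax":0,"ay":0,"az":0},{"jaw":40,"x":-44.5,"y":-38,"z":0,"ax":0,"ay":0,"az":0},{"jaw":40,"x":-44.5,"y":-38,"z":0,"ax":0,"ay":0,"az":0},{"jaw":40,"x":-44.5,"y":-38,"z":0,"ax":0,"ay":0,"az":0},{"jaw":40,"x":-44.5,"y":-38,"z":0,"ax":0,"ay":0,"az":0},{"jaw":40,"x":-44.5,"y":-38,"z":0,"ax":0,"ay":0,"az":0},{"jaw":40,"x":-44.5,"y":-38,"z":0,"ax":0,"ay":0,"az":0},{"jaw":40,"x":-44.5,"y":-38,"z":0,"ax":0,"ay":0,"az":0}]' 20
python3 -m crank '[{"jaw":40,"x":0,"y":0,"z":0,"ax":0,"ay":0,"az":10},{"jaw":40,"x":0,"y":0,"z":0,"ax":0,"ay":0,"az":10},{"jaw":40,"x":0,"y":0,"z":0,"ax":0,"ay":0,"az":10},{"jaw":40,"x":0,"y":0,"z":0,"ax":0,"ay":0,"az":10},{"jaw":40,"x":0,"y":0,"z":0,"ax":0,"ay":0,"az":10},{"jaw":40,"x":0,"y":0,"z":0,"ax":0,"ay":0,"az":0},{"jaw":40,"x":0,"y":0,"z":0,"ax":0,"ay":0,"az":0}]'
python3 -c "
from h import *
plan(B(0,.088,.16),TH)"
```

```text
t: 1.35
eef_pos: [0.5184, 0.1281, 0.2312]
tool_rot: [-0.0, 0.169, 0.986, 0.0]
contact_force: [0.6, 1.0, -0.1]
gripper_width: 0.398
t: 2.22
eef_pos: [0.5177, 0.1298, 0.2311]
tool_rot: [-0.0, 0.568, 0.823, -0.0]
contact_force: [0.1, -0.8, -0.5]
gripper_width: 0.398
to [0.5177 0.1294 0.16  ] shift mm [-0.4 -0.1 71.1] turn deg [-0.   0.   0.2] F [ 0.1 -0.8 -0.5] w 0.398 t 2.23
```

```bash
python3 -m crank '[{"jaw":40,"x":0,"y":0,"z":40,"ax":0,"ay":0,"az":0},{"jaw":40,"x":0,"y":0,"z":40,"ax":0,"ay":0,"az":0},{"jaw":40,"x":0,"y":0,"z":30,"ax":0,"ay":0,"az":0},{"jaw":40,"x":0,"y":0,"z":20,"ax":0,"ay":0,"az":0},{"jaw":40,"x":0,"y":0,"z":20,"ax":0,"ay":0,"az":0},{"jaw":40,"x":0,"y":0,"z":16,"ax":0,"ay":0,"az":0},{"jaw":40,"x":0,"y":0,"z":0,"ax":0,"ay":0,"az":0},{"jaw":25,"x":0,"y":0,"z":0,"ax":0,"ay":0,"az":0},{"jaw":18,"x":0,"y":0,"z":0,"ax":0,"ay":0,"az":0},{"jaw":5,"x":0,"y":0,"z":0,"ax":0,"ay":0,"az":0},{"jaw":5,"x":0,"y":0,"z":0,"ax":0,"ay":0,"az":0},{"jaw":5,"x":0,"y":0,"z":0,"ax":0,"ay":0,"az":0}]' 20
python3 - <<'E'
from h import *
p,d=eyes.read_camera("side");cv2.imwrite("pics/s1.png",cv2.resize(p[110:270,180:350,::-1],None,fx=4,fy=3.75,interpolation=cv2.INTER_CUBIC))
E
```

```text
t: 3.72
eef_pos: [0.516, 0.1287, 0.0656]
tool_rot: [-0.001, 0.57, 0.822, -0.001]
contact_force: [-6.4, -3.6, 5.8]
gripper_width: 0.135
```

View pics/s1.png

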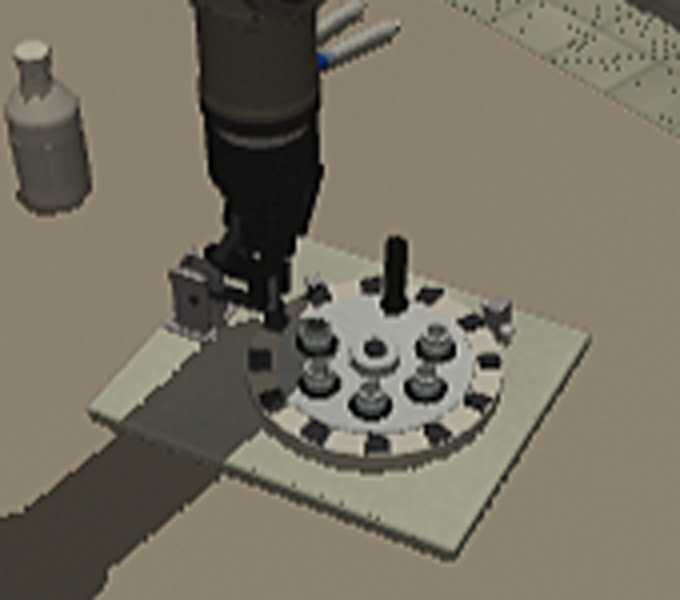

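```bash
python3 -m crank '[{"jaw":5,"x":0,"y":-1.7,"z":0,"ax":0,"ay":0,"az":0},{"jaw":5,"x":5.4,"y":0,"z":-7.3,"ax":0,"ay":0,"az":0},{"jaw":5,"x":8.3,"y":0,"z":-8.3,"ax":0,"ay":0,"az":0},{"jaw":5,"x":0,"y":0,"z":0,"ax":0,"ay":0,"az":0}]'
python3 -m crank '[{"jaw":5,"x":9.6,"y":0,"z":-6.8,"ax":0,"ay":0,"az":0},{"jaw":5,"x":10.6,"y":0,"z":-4.9,"ax":0,"ay":0,"az":0},{"jaw":5,"x":11.4,"y":0,"z":-3.1,"ax":0,"ay":0,"az":0},{"jaw":5,"x":0,"y":0,"z":0,"ax":0,"ay":0,"az":0}]'
```

```text
t: 4.28
eef_pos: [0.5109, 0.1423, 0.0818]
tool_rot: [-0.0, 0.57, 0.822, -0.0]
contact_force: [-3.9, -5.2, 4.9]
gripper_width: 0.132
t: 4.78
eef_pos: [0.4993, 0.1728, 0.0965]
tool_rot: [-0.001, 0.569, 0.822, -0.0]
contact_force: [-4.7, -2.5, 4.0]
gripper_width: 0.132
```

```bash
python3 -m crank '[{"jaw":5,"x":11.7,"y":-1,"z":-1,"ax":0,"ay":0,"az":0},{"jaw":5,"x":11.7,"y":0,"z":1,"ax":0,"ay":0,"az":0},{"jaw":5,"x":11.4,"y":0,"z":3.1,"ax":0,"ay":0,"az":0},{"jaw":5,"x":10.6,"y":0,"z":4.9,"ax":0,"ay":0,"az":0},{"jaw":5,"x":0,"y":0,"z":0,"ax":0,"ay":0,"az":0}]'
python3 -m crank '[{"jaw":5,"x":6,"y":0,"z":4,"ax":0,"ay":0,"az":0},{"jaw":5,"x":0,"y":0,"z":0,"ax":0,"ay":0,"az":0}]'
python3 - <<'E'
from h import *
p,d=eyes.read_camera("side");cv2.imwrite("pics/s2.png",cv2.resize(p[110:270,180:350,::-1],None,fx=4,fy=3.75,interpolation=cv2.INTER_CUBIC))
E
```

```text
t: 5.4
eef_pos: [0.4828, 0.216, 0.0874]
tool_rot: [-0.001, 0.569, 0.822, 0.0]
contact_force: [-4.2, 0.4, 4.7]
gripper_width: 0.132
t: 5.65
eef_pos: [0.4811, 0.2206, 0.0838]
tool_rot: [-0.001, 0.569, 0.822, 0.0]
contact_force: [-5.2, 1.0, 5.3]
gripper_width: 0.135
```

View pics/s2.png

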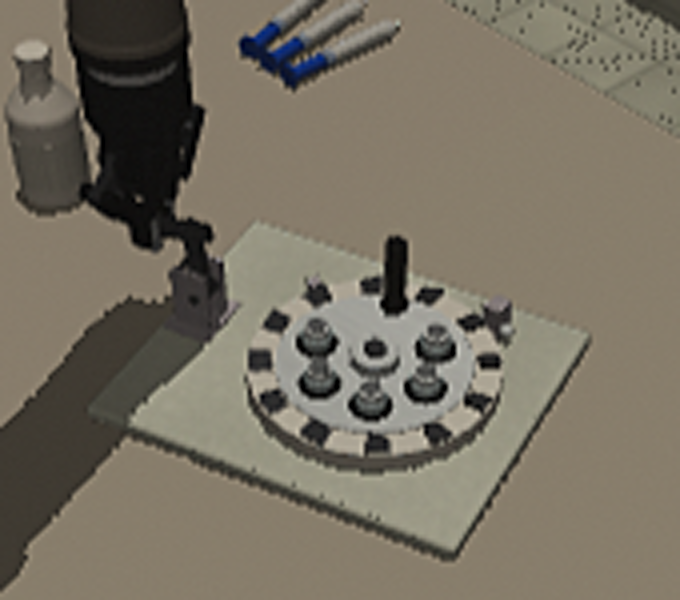

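```bash
python3 -m crank '[{"jaw":15,"x":0,"y":0,"z":0,"ax":0,"ay":0,"az":0},{"jaw":45,"x":0,"y":0,"z":0,"ax":0,"ay":0,"az":0},{"jaw":45,"x":0,"y":0,"z":0,"ax":0,"ay":0,"az":0},{"jaw":45,"x":0,"y":0,"z":-20,"ax":0,"ay":0,"az":0},{"jaw":45,"x":0,"y":0,"z":-40,"ax":0,"ay":0,"az":0},{"jaw":45,"x":0,"y":0,"z":-40,"ax":0,"ay":0,"az":0},{"jaw":45,"x":0,"y":0,"z":0,"ax":0,"ay":0,"az":0}]'
python3 - <<'E'
from h import *
a=np.radians(34.5)
plan(np.r_[A+.065*np.array([np.cos(a),np.sin(a)]),.183],a+np.pi/2)
print(readout.get_obs()["q"])
E
```

```text
t: 6.58
eef_pos: [0.4837, 0.2202, 0.1867]
tool_rot: [0.001, 0.57, 0.822, 0.003]
contact_force: [-0.1, -0.9, 0.0]
gripper_width: 0.448
to [0.6021 0.0838 0.183 ] shift mm [-169.3   63.1    3.9] turn deg [   0.3    0.3 -104. ] F [-0.1 -0.9  0. ] w 0.448 t 6.58
[-0.87877967  0.3012483   0.40530915  1.9708552  -0.15192381  0.89159202
 -0.03699864]
```

```bash
python3 -m crank '[{"jaw":45,"x":-42.3,"y":15.8,"z":0,"ax":0,"ay":0,"az":0},{"jaw":45,"x":-42.3,"y":15.8,"z":0,"ax":0,"ay":0,"az":0},{"jaw":45,"x":-42.3,"y":15.8,"z":0,"ax":0,"ay":0,"az":0},{"jaw":45,"x":-42.3,"y":15.8,"z":0,"ax":0,"ay":0,"az":0}]'
python3 -m crank '[{"jaw":45,"x":0,"y":0,"z":0,"ax":0,"ay":0,"az":-10.4},{"jaw":45,"x":0,"y":0,"z":0,"ax":0,"ay":0,"az":-10.4},{"jaw":45,"x":0,"y":0,"z":0,"ax":0,"ay":0,"az":-10.4},{"jaw":45,"x":0,"y":0,"z":0,"ax":0,"ay":0,"az":-10.4},{"jaw":45,"x":0,"y":0,"z":0,"ax":0,"ay":0,"az":-10.4},{"jaw":45,"x":0,"y":0,"z":0,"ax":0,"ay":0,"az":-10.4},{"jaw":45,"x":0,"y":0,"z":0,"ax":0,"ay":0,"az":-10.4},{"jaw":45,"x":0,"y":0,"z":0,"ax":0,"ay":0,"az":-10.4},{"jaw":45,"x":0,"y":0,"z":0,"ax":0,"ay":0,"az":-10.4},{"jaw":45,"x":0,"y":0,"z":0,"ax":0,"ay":0,"az":-10.4},{"jaw":45,"x":0,"y":0,"z":0,"ax":0,"ay":0,"az":0}]'
python3 - <<'E'
from h import *
a=np.radians(34.5)
plan(np.r_[A+.065*np.array([np.cos(a),np.sin(a)]),.073],a+np.pi/2)
p,d=eyes.read_camera("top");cv2.imwrite("pics/t3.png",cv2.resize(p[130:265,175:325,::-1],None,fx=4,fy=4,interpolation=cv2.INTER_CUBIC))
W=cloud("top",d);k=(W[...,2]>.06)&(W[...,2]<.13)&(abs((W[...,:2]-A)@by-.19)<.06)&(abs((W[...,:2]-A)@bx)<.03)
Q=W[k];print(k.sum(),np.c_[(Q[:,:2]-A)@bx,(Q[:,:2]-A)@by,Q[:,2]][::4].round(3).tolist())
E
```

```text
t: 7.08
eef_pos: [0.6004, 0.0819, 0.1826]
tool_rot: [-0.0, 0.57, 0.822, -0.0]
contact_force: [-0.1, 0.8, -0.9]
gripper_width: 0.454
t: 8.45
eef_pos: [0.5995, 0.0828, 0.1826]
tool_rot: [-0.001, -0.296, 0.955, 0.0]
contact_force: [0.1, 0.3, 0.2]
gripper_width: 0.45
to [0.6021 0.0838 0.073 ] shift mm [ -2.8  -0.7 109.6] turn deg [ 0.1 -0.1 -0.1] F [0.1 0.3 0.2] w 0.45 t 8.45
185 [[0.015, 0.14, 0.07], [0.013, 0.146, 0.074], [0.009, 0.135, 0.078], [0.011, 0.149, 0.076], [0.008, 0.139, 0.072], [0.012, 0.158, 0.073], [0.008, 0.148, 0.072], [0.004, 0.156, 0.103], [0.005, 0.168, 0.109], [0.001, 0.158, 0.114], [0.004, 0.152, 0.074], [0.005, 0.175, 0.106], [-0.0, 0.163, 0.118], [-0.002, 0.155, 0.105], [0.0, 0.148, 0.065], [0.004, 0.178, 0.104], [-0.001, 0.167, 0.113], [-0.005, 0.157, 0.115], [-0.002, 0.151, 0.073], [0.005, 0.19, 0.098], [0.001, 0.18, 0.101], [-0.003, 0.169, 0.108], [-0.004, 0.16, 0.094], [-0.006, 0.151, 0.077], [-0.009, 0.141, 0.076], [0.003, 0.193, 0.1], [-0.001, 0.182, 0.106], [-0.005, 0.172, 0.109], [-0.006, 0.164, 0.09], [-0.006, 0.156, 0.065], [-0.011, 0.142, 0.075], [0.005, 0.203, 0.093], [-0.0, 0.191, 0.1], [-0.004, 0.181, 0.106], [-0.007, 0.164, 0.075], [-0.011, 0.151, 0.075], [-0.014, 0.141, 0.069], [0.001, 0.201, 0.095], [-0.003, 0.19, 0.1], [-0.006, 0.18, 0.095], [-0.012, 0.157, 0.076], [-0.015, 0.147, 0.066], [-0.003, 0.199, 0.095], [-0.007, 0.188, 0.098], [-0.015, 0.158, 0.076], [-0.004, 0.202, 0.095], [-0.007, 0.204, 0.092]]
```

View pics/t3.png

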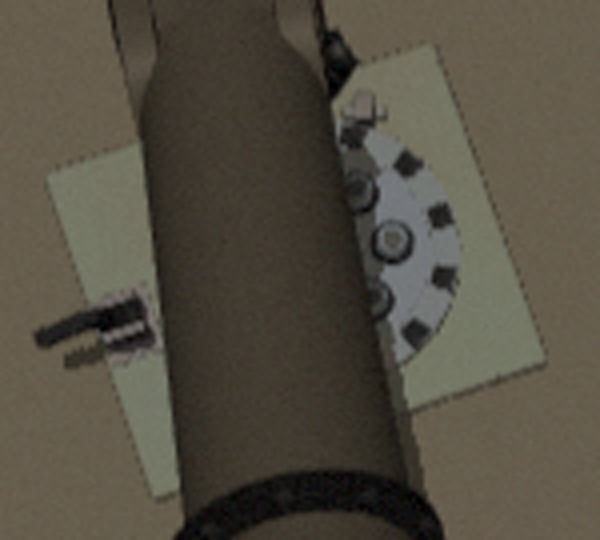

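```bash
python3 -m crank '[{"jaw":45,"x":-2.8,"y":-0.7,"z":40,"ax":0,"ay":0,"az":0},{"jaw":45,"x":0,"y":0,"z":30,"ax":0,"ay":0,"az":0},{"jaw":45,"x":0,"y":0,"z":25,"ax":0,"ay":0,"az":0},{"jaw":45,"x":0,"y":0,"z":14,"ax":0,"ay":0,"az":0},{"jaw":35,"x":0,"y":0,"z":0,"ax":0,"ay":0,"az":0},{"jaw":26,"x":0,"y":0,"z":0,"ax":0,"ay":0,"az":0},{"jaw":26,"x":0,"y":0,"z":0,"ax":0,"ay":0,"az":0},{"jaw":26,"x":0,"y":0,"z":0,"ax":0,"ay":0,"az":0}]' 20
python3 -c "
from h import *
a=np.radians(34.5)
plan(np.r_[A+.065*np.array([np.cos(a),np.sin(a)]),.073],a+np.pi/2)"
```

```text
t: 9.5
eef_pos: [0.6031, 0.0842, 0.0754]
tool_rot: [0.001, -0.297, 0.955, -0.0]
contact_force: [0.1, -0.5, 0.2]
gripper_width: 0.263
to [0.6021 0.0838 0.073 ] shift mm [1.1 0.2 2.4] turn deg [-0.   0.1  0. ] F [ 0.1 -0.5  0.2] w 0.263 t 9.5
```

```bash
python3 -m crank '[{"jaw":26,"x":0.6,"y":-4.53,"z":0,"ax":0,"ay":0,"az":4},{"jaw":26,"x":0.16,"y":-4.53,"z":0,"ax":0,"ay":0,"az":4},{"jaw":26,"x":0.16,"y":-4.53,"z":0,"ax":0,"ay":0,"az":4},{"jaw":26,"x":0.16,"y":-4.53,"z":0,"ax":0,"ay":0,"az":4},{"jaw":26,"x":0.16,"y":-4.53,"z":0,"ax":0,"ay":0,"az":4},{"jaw":26,"x":0.16,"y":-4.53,"z":0,"ax":0,"ay":0,"az":4}]'
cat > a.py <<'E'
from h import *
s=readout.get_obs();r=s["eef_pos"][:2]-A;a=np.arctan2(r[1],r[0]);t=np.array([-np.sin(a),np.cos(a)])
q=s["tool_rot"];y=Ro.from_quat([*q[1:],q[0]]).as_matrix()[:,1];F=s["contact_force"]
print("ang",np.degrees(a).round(2),"r",np.hypot(*r).round(4),"yaw-90",np.degrees(np.arctan2(y[1],y[0])).round(1)-90,"Ft",(F[:2]@t).round(1),"Fr",(F[:2]@r/np.hypot(*r)).round(1),"Fz",F[2].round(1))
E
python3 a.py
```

```text
t: 10.25
eef_pos: [0.612, 0.0613, 0.0751]
tool_rot: [-0.0, -0.091, 0.996, 0.001]
contact_force: [-2.9, 4.3, 2.3]
gripper_width: 0.263
ang 12.71 r 0.0651 yaw-90 10.5 Ft 4.9 Fr -1.9 Fz 2.3
```

```bash
python3 -m crank '[{"jaw":26,"x":0.16,"y":-4.53,"z":0,"ax":0,"ay":0,"az":4},{"jaw":26,"x":0.16,"y":-4.53,"z":0,"ax":0,"ay":0,"az":4},{"jaw":26,"x":0.16,"y":-4.53,"z":0,"ax":0,"ay":0,"az":4},{"jaw":26,"x":0.16,"y":-4.53,"z":0,"ax":0,"ay":0,"az":4},{"jaw":26,"x":0.16,"y":-4.53,"z":0,"ax":0,"ay":0,"az":4},{"jaw":26,"x":0.16,"y":-4.53,"z":0,"ax":0,"ay":0,"az":4},{"jaw":26,"x":0.16,"y":-4.53,"z":0,"ax":0,"ay":0,"az":4}]'; python3 a.py
python3 -m crank '[{"jaw":26,"x":0.16,"y":-4.53,"z":0,"ax":0,"ay":0,"az":4},{"jaw":26,"x":0.08,"y":-2.27,"z":0,"ax":0,"ay":0,"az":2},{"jaw":26,"x":0,"y":0,"z":0,"ax":0,"ay":0,"az":0}]'; python3 a.py
```

```text
t: 11.12
eef_pos: [0.6112, 0.0303, 0.0752]
tool_rot: [0.0, 0.152, 0.988, 0.002]
contact_force: [0.1, 4.8, 0.2]
gripper_width: 0.259
ang -14.89 r 0.0649 yaw-90 -17.5 Ft 4.6 Fr -1.1 Fz 0.2
t: 11.5
eef_pos: [0.6089, 0.0223, 0.0752]
tool_rot: [0.001, 0.203, 0.979, 0.001]
contact_force: [0.9, 5.4, 1.1]
gripper_width: 0.264
ang -22.21 r 0.0652 yaw-90 -23.400000000000006 Ft 5.3 Fr -1.2 Fz 1.1
```

```bash
python3 -m crank '[{"jaw":26,"x":0.12,"y":-2.83,"z":0,"ax":0,"ay":0,"az":2.5},{"jaw":26,"x":0.12,"y":-2.83,"z":0,"ax":0,"ay":0,"az":2.5},{"jaw":26,"x":0.12,"y":-2.83,"z":0,"ax":0,"ay":0,"az":2.5},{"jaw":26,"x":0.04,"y":-1.13,"z":0,"ax":0,"ay":0,"az":1}]'; python3 a.py
for i in 1; do python3 -m crank '[{"jaw":26,"x":0.02,"y":-1.13,"z":0,"ax":0,"ay":0,"az":1},{"jaw":26,"x":0.02,"y":-1.13,"z":0,"ax":0,"ay":0,"az":1}]' | tail -2;python3 a.py; done
```

```text
t: 12.0
eef_pos: [0.6045, 0.0132, 0.0752]
tool_rot: [0.001, 0.275, 0.961, 0.001]
contact_force: [3.7, 4.5, 1.7]
gripper_width: 0.259
ang -31.09 r 0.0654 yaw-90 -32.0 Ft 5.8 Fr 0.8 Fz 1.7
contact_force: [2.4, 4.0, 3.8]
gripper_width: 0.259
ang -33.39 r 0.0654 yaw-90 -34.0 Ft 4.7 Fr -0.2 Fz 3.8
```

```bash
python3 -m crank '[{"jaw":26,"x":0.02,"y":-1.13,"z":0,"ax":0,"ay":0,"az":1},{"jaw":26,"x":0.02,"y":-1.13,"z":0,"ax":0,"ay":0,"az":1}]' | tail -2;python3 a.py
python3 -m crank '[{"jaw":26,"x":0.02,"y":-1.13,"z":0,"ax":0,"ay":0,"az":1},{"jaw":26,"x":0.02,"y":-1.13,"z":0,"ax":0,"ay":0,"az":1}]' | tail -2;python3 a.py
```

```text
contact_force: [4.4, 4.1, 4.0]
gripper_width: 0.263
ang -35.6 r 0.0654 yaw-90 -36.0 Ft 5.9 Fr 1.2 Fz 4.0
contact_force: [2.8, 3.2, 3.0]
gripper_width: 0.258
ang -37.65 r 0.0655 yaw-90 -38.0 Ft 4.3 Fr 0.3 Fz 3.0
```

```bash
python3 -m crank '[{"jaw":26,"x":0.02,"y":-1.13,"z":0,"ax":0,"ay":0,"az":1}]' | tail -2;python3 a.py
python3 -m crank '[{"jaw":26,"x":0.02,"y":-1.13,"z":0,"ax":0,"ay":0,"az":1}]' | tail -2;python3 a.py
```

```text
contact_force: [4.0, 3.5, 4.1]
gripper_width: 0.262
ang -38.66 r 0.0655 yaw-90 -39.0 Ft 5.3 Fr 0.9 Fz 4.1
contact_force: [3.8, 3.3, 4.0]
gripper_width: 0.263
ang -39.65 r 0.0655 yaw-90 -40.0 Ft 4.9 Fr 0.8 Fz 4.0
```

```bash
python3 -m crank '[{"jaw":26,"x":0.02,"y":-1.13,"z":0,"ax":0,"ay":0,"az":1},{"jaw":26,"x":0.02,"y":-1.13,"z":0,"ax":0,"ay":0,"az":1}]' | tail -2;python3 a.py
```

```text
contact_force: [3.0, 3.1, 5.2]
gripper_width: 0.257
ang -41.64 r 0.0655 yaw-90 -42.0 Ft 4.4 Fr 0.2 Fz 5.2
```

```bash
python3 -m crank '[{"jaw":26,"x":0.02,"y":-1.13,"z":0,"ax":0,"ay":0,"az":1},{"jaw":26,"x":0.02,"y":-1.13,"z":0,"ax":0,"ay":0,"az":1}]' | tail -2;python3 a.py
```

```text
contact_force: [4.1, 3.2, 2.8]
gripper_width: 0.26
ang -43.67 r 0.0655 yaw-90 -44.0 Ft 5.1 Fr 0.7 Fz 2.8
```

```bash
python3 -m crank '[{"jaw":26,"x":0.02,"y":-1.13,"z":0,"ax":0,"ay":0,"az":1},{"jaw":26,"x":0.02,"y":-1.13,"z":0,"ax":0,"ay":0,"az":1}]' | tail -2;python3 a.py
```

```text
contact_force: [5.7, 4.2, 2.0]
gripper_width: 0.263
ang -45.31 r 0.0655 yaw-90 -46.0 Ft 7.1 Fr 1.0 Fz 2.0
```

```bash
python3 -m crank '[{"jaw":26,"x":0.02,"y":-1.13,"z":0,"ax":0,"ay":0,"az":1}]' | tail -2;python3 a.py
```

```text
contact_force: [7.0, 6.8, 1.0]
gripper_width: 0.261
ang -45.45 r 0.0653 yaw-90 -47.0 Ft 9.7 Fr 0.0 Fz 1.0
```

```bash
python3 -m crank '[{"jaw":26,"x":0.02,"y":-1.13,"z":0,"ax":0,"ay":0,"az":1}]' | tail -2;python3 a.py
```

```text
contact_force: [9.6, 8.5, -1.2]
gripper_width: 0.263
ang -45.57 r 0.0652 yaw-90 -48.0 Ft 12.8 Fr 0.7 Fz -1.2
```

```bash
python3 -m crank '[{"jaw":26,"x":0,"y":-0.8,"z":0,"ax":0,"ay":0,"az":0},{"jaw":26,"x":0,"y":0,"z":0,"ax":0,"ay":0,"az":0}]' | tail -2;python3 a.py; python3 -m crank '[{"jaw":26,"x":0,"y":0,"z":0,"ax":0,"ay":0,"az":0},{"jaw":26,"x":0,"y":0,"z":0,"ax":0,"ay":0,"az":0},{"jaw":26,"x":0,"y":0,"z":0,"ax":0,"ay":0,"az":0},{"jaw":26,"x":0,"y":0,"z":0,"ax":0,"ay":0,"az":0}]' | tail -2;python3 a.py
```

```text
contact_force: [9.7, 8.4, -2.8]
gripper_width: 0.262
ang -45.59 r 0.0652 yaw-90 -47.9 Ft 12.8 Fr 0.8 Fz -2.8
contact_force: [9.5, 7.9, -2.0]
gripper_width: 0.262
ang -45.57 r 0.0652 yaw-90 -47.9 Ft 12.3 Fr 1.0 Fz -2.0
```

```bash
python3 -m crank '[{"jaw":26,"x":0,"y":-0.8,"z":0,"ax":0,"ay":0,"az":0},{"jaw":26,"x":0,"y":0,"z":0,"ax":0,"ay":0,"az":0}]' | tail -2;python3 a.py; python3 -m crank '[{"jaw":26,"x":0,"y":0,"z":0,"ax":0,"ay":0,"az":0},{"jaw":26,"x":0,"y":0,"z":0,"ax":0,"ay":0,"az":0}]' | tail -2;python3 a.py
```

```text
contact_force: [11.6, 8.0, -4.2]
gripper_width: 0.262
ang -45.65 r 0.0652 yaw-90 -47.9 Ft 13.9 Fr 2.4 Fz -4.2
contact_force: [11.8, 8.8, -4.5]
gripper_width: 0.264
ang -45.63 r 0.0652 yaw-90 -47.9 Ft 14.6 Fr 2.0 Fz -4.5
```

```bash
python3 -m crank '[{"jaw":26,"x":0,"y":-0.5,"z":0,"ax":0,"ay":0,"az":0},{"jaw":26,"x":0,"y":0,"z":0,"ax":0,"ay":0,"az":0},{"jaw":26,"x":0,"y":0,"z":0,"ax":0,"ay":0,"az":0}]' | tail -2;python3 a.py; python3 -m crank '[{"jaw":26,"x":0,"y":0,"z":0,"ax":0,"ay":0,"az":0},{"jaw":26,"x":0,"y":0,"z":0,"ax":0,"ay":0,"az":0},{"jaw":26,"x":0,"y":0,"z":0,"ax":0,"ay":0,"az":0},{"jaw":26,"x":0,"y":0,"z":0,"ax":0,"ay":0,"az":0}]' | tail -2;python3 a.py
```

```text
contact_force: [12.8, 9.5, -5.0]
gripper_width: 0.259
ang -45.65 r 0.0652 yaw-90 -47.9 Ft 15.8 Fr 2.2 Fz -5.0
contact_force: [12.0, 9.8, -5.2]
gripper_width: 0.262
ang -45.66 r 0.0652 yaw-90 -47.9 Ft 15.4 Fr 1.4 Fz -5.2
```

```bash
python3 -m crank '[{"jaw":26,"x":0,"y":2,"z":0,"ax":0,"ay":0,"az":0},{"jaw":26,"x":0,"y":2,"z":0,"ax":0,"ay":0,"az":0},{"jaw":26,"x":0,"y":1.5,"z":0,"ax":0,"ay":0,"az":0},{"jaw":26,"x":0,"y":0,"z":0,"ax":0,"ay":0,"az":0}]' | tail -2;python3 a.py
```

```text
contact_force: [2.7, 1.1, 2.3]
gripper_width: 0.258
ang -45.41 r 0.065 yaw-90 -48.0 Ft 2.7 Fr 1.1 Fz 2.3
```

```bash
python3 -m crank '[{"jaw":26,"x":0,"y":2,"z":0,"ax":0,"ay":0,"az":0},{"jaw":36,"x":0,"y":1,"z":0,"ax":0,"ay":0,"az":0},{"jaw":45,"x":0,"y":0,"z":0,"ax":0,"ay":0,"az":0},{"jaw":45,"x":0,"y":0,"z":0,"ax":0,"ay":0,"az":0},{"jaw":45,"x":0,"y":0,"z":-25,"ax":0,"ay":0,"az":0},{"jaw":45,"x":0,"y":0,"z":-45,"ax":0,"ay":0,"az":0},{"jaw":45,"x":0,"y":0,"z":-45,"ax":0,"ay":0,"az":0},{"jaw":45,"x":0,"y":0,"z":0,"ax":0,"ay":0,"az":0}]'
python3 - <<'E'
from h import *
plan(B(-.002,.194,.19),TH)
E
```

```text
t: 17.62
eef_pos: [0.599, 0.0031, 0.1934]
tool_rot: [0.003, 0.407, 0.914, 0.002]
contact_force: [0.3, 0.1, 0.1]
gripper_width: 0.45
to [0.4787 0.228  0.19  ] shift mm [247.7  61.1   2.8] turn deg [ 0.4  0.2 21.5] F [0.3 0.1 0.1] w 0.45 t 17.62
```

Moving to above the open pawl, then checking from above (the arm may clear the carousel).

```bash
python3 -m crank '[{"jaw":45,"x":49.5,"y":12.2,"z":0,"ax":0,"ay":0,"az":0},{"jaw":45,"x":49.5,"y":12.2,"z":0,"ax":0,"ay":0,"az":0},{"jaw":45,"x":49.5,"y":12.2,"z":0,"ax":0,"ay":0,"az":0},{"jaw":45,"x":49.5,"y":12.2,"z":0,"ax":0,"ay":0,"az":0},{"jaw":45,"x":49.5,"y":12.2,"z":0,"ax":0,"ay":0,"az":0},{"jaw":45,"x":0,"y":0,"z":0,"ax":0,"ay":0,"az":10.5},{"jaw":45,"x":0,"y":0,"z":0,"ax":0,"ay":0,"az":10.5},{"jaw":45,"x":0,"y":0,"z":0,"ax":0,"ay":0,"az":0},{"jaw":45,"x":0,"y":0,"z":0,"ax":0,"ay":0,"az":0}]'
python3 - <<'E'
from h import *
plan(B(-.002,.194,.072),TH)
p,d=eyes.read_camera("side");cv2.imwrite("pics/s4.png",cv2.resize(p[110:270,180:350,::-1],None,fx=4,fy=3.75,interpolation=cv2.INTER_CUBIC))
E
```

```text
t: 18.75
eef_pos: [0.476, 0.2278, 0.1892]
tool_rot: [-0.0, 0.565, 0.825, -0.0]
contact_force: [1.1, 0.0, -0.6]
gripper_width: 0.451
to [0.4787 0.228  0.072 ] shift mm [ -0.8   2.7 117.2] turn deg [-0.1  0.   0.7] F [ 1.1  0.  -0.6] w 0.451 t 18.75
```

View pics/s4.png

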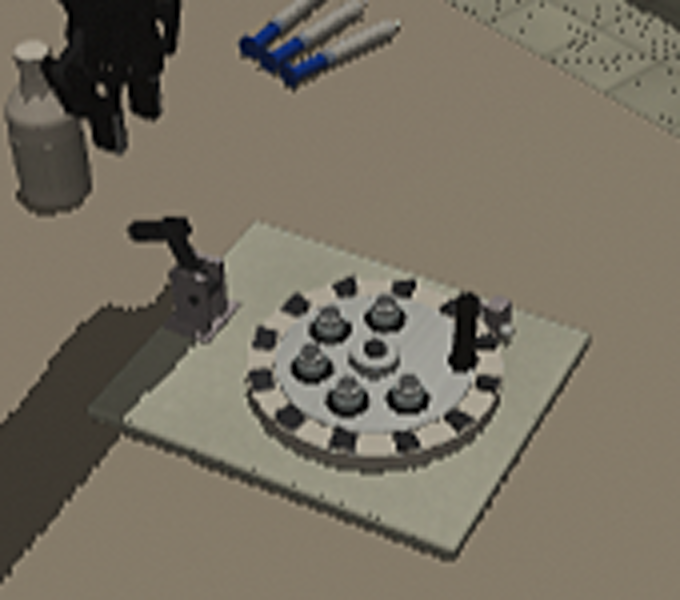

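```bash
python3 -m crank '[{"jaw":45,"x":-0.8,"y":2.5,"z":40,"ax":0,"ay":0,"az":0},{"jaw":45,"x":0,"y":0,"z":30,"ax":0,"ay":0,"az":0},{"jaw":45,"x":0,"y":0,"z":25,"ax":0,"ay":0,"az":0},{"jaw":45,"x":0,"y":0,"z":20,"ax":0,"ay":0,"az":0},{"jaw":45,"x":0,"y":0,"z":0,"ax":0,"ay":0,"az":0},{"jaw":25,"x":0,"y":0,"z":0,"ax":0,"ay":0,"az":0},{"jaw":18,"x":0,"y":0,"z":0,"ax":0,"ay":0,"az":0},{"jaw":5,"x":0,"y":0,"z":0,"ax":0,"ay":0,"az":0},{"jaw":5,"x":0,"y":0,"z":0,"ax":0,"ay":0,"az":0},{"jaw":5,"x":0,"y":0,"z":0,"ax":0,"ay":0,"az":0}]' 20
python3 -c "
from h import *
s=readout.get_obs();e=s['eef_pos'];r=e[:2]-A;F=s['contact_force'];print(r@bx,r@by-.145,e[2],F[:2]@bx,F[:2]@by,F[2])"
```

```text
t: 20.05
eef_pos: [0.4782, 0.2281, 0.0756]
tool_rot: [-0.001, 0.566, 0.824, -0.0]
contact_force: [-3.4, -2.1, 7.1]
gripper_width: 0.135
-0.002437408651976794 0.049264926658734415 0.07558370966405678 -3.93937944947156 -0.7218566804492803 7.104823011225008
```

```bash
python3 -m crank '[{"jaw":5,"x":-5.7,"y":-1,"z":-5.3,"ax":0,"ay":0,"az":0},{"jaw":5,"x":-9.7,"y":0,"z":-6.8,"ax":0,"ay":0,"az":0},{"jaw":5,"x":-10.7,"y":0,"z":-5,"ax":0,"ay":0,"az":0},{"jaw":5,"x":-11.4,"y":0,"z":-3.1,"ax":0,"ay":0,"az":0},{"jaw":5,"x":-11.8,"y":0,"z":-1,"ax":0,"ay":0,"az":0},{"jaw":5,"x":0,"y":0,"z":0,"ax":0,"ay":0,"az":0}]'
python3 -m crank '[{"jaw":5,"x":-11.8,"y":0,"z":1,"ax":0,"ay":0,"az":0},{"jaw":5,"x":-11.4,"y":0,"z":3.1,"ax":0,"ay":0,"az":0},{"jaw":5,"x":-10.7,"y":0,"z":5,"ax":0,"ay":0,"az":0},{"jaw":5,"x":-9.7,"y":0,"z":6.8,"ax":0,"ay":0,"az":0},{"jaw":5,"x":0,"y":0,"z":0,"ax":0,"ay":0,"az":0}]'
python3 -c "
from h import *
s=readout.get_obs();e=s['eef_pos'];r=e[:2]-A;F=s['contact_force'];print(r@bx,r@by-.145,e[2],F[:2]@bx,F[:2]@by,F[2])"
```

```text
t: 20.8
eef_pos: [0.4965, 0.1797, 0.0962]
tool_rot: [0.001, 0.567, 0.824, -0.0]
contact_force: [-0.6, -2.1, 5.4]
gripper_width: 0.133
t: 21.42
eef_pos: [0.5115, 0.14, 0.0791]
tool_rot: [0.0, 0.567, 0.824, -0.001]
contact_force: [0.4, 2.3, -6.1]
gripper_width: 0.137
-0.002073739686995771 -0.04495630886244635 0.07906450761811801 1.195051948802876 1.9785971193434038 -6.109071921750644
```

```bash
python3 -m crank '[{"jaw":5,"x":-4.2,"y":0,"z":4,"ax":0,"ay":0,"az":0},{"jaw":5,"x":-4.1,"y":0,"z":4.3,"ax":0,"ay":0,"az":0},{"jaw":5,"x":-3.5,"y":0,"z":4.7,"ax":0,"ay":0,"az":0},{"jaw":5,"x":-3.3,"y":0,"z":5,"ax":0,"ay":0,"az":0},{"jaw":5,"x":0,"y":0,"z":0,"ax":0,"ay":0,"az":0}]'
python3 -c "
from h import *
s=readout.get_obs();e=s['eef_pos'];r=e[:2]-A;F=s['contact_force'];print(r@bx,r@by-.145,e[2],F[:2]@bx,F[:2]@by,F[2])"
```

```text
t: 22.05
eef_pos: [0.5167, 0.1267, 0.0615]
tool_rot: [0.0, 0.566, 0.824, -0.0]
contact_force: [-1.3, 1.2, -1.1]
gripper_width: 0.133
-0.0018697466238434303 -0.059259322174448514 0.061520958792427236 -0.7643982723020555 1.5392747890577838 -1.125578996758911
```

```bash
cat > b.py <<'E'
from h import *
s=readout.get_obs();e=s['eef_pos'];r=e[:2]-A;F=s['contact_force'];print(np.round([r@bx*1e3,r@by*1e3-145,e[2]*1e3,F[:2]@bx,F[:2]@by,F[2],s["gripper_width"]*85],2))
E
python3 -m crank '[{"jaw":5,"x":-1.1,"y":0,"z":2.1,"ax":0,"ay":0,"az":0},{"jaw":5,"x":0,"y":0,"z":0,"ax":0,"ay":0,"az":0}]' >/dev/null;python3 b.py
python3 -m crank '[{"jaw":5,"x":-1,"y":0,"z":2.1,"ax":0,"ay":0,"az":0},{"jaw":5,"x":0,"y":0,"z":0,"ax":0,"ay":0,"az":0}]'>/dev/null;python3 b.py
```

```text
[ -1.85 -60.21  59.82  -1.69   1.15   1.72  11.57]
[ -1.82 -61.22  57.74  -3.16   1.61   2.11  11.33]
```

```bash
python3 -m crank '[{"jaw":5,"x":-0.7,"y":0,"z":1.8,"ax":0,"ay":0,"az":0},{"jaw":5,"x":0,"y":0,"z":0,"ax":0,"ay":0,"az":0}]' >/dev/null;python3 b.py
python3 -m crank '[{"jaw":18,"x":0,"y":0,"z":0,"ax":0,"ay":0,"az":0},{"jaw":45,"x":0,"y":0,"z":0,"ax":0,"ay":0,"az":0},{"jaw":45,"x":0,"y":0,"z":0,"ax":0,"ay":0,"az":0},{"jaw":45,"x":0,"y":0,"z":-20,"ax":0,"ay":0,"az":0},{"jaw":45,"x":0,"y":0,"z":-40,"ax":0,"ay":0,"az":0},{"jaw":45,"x":0,"y":0,"z":-50,"ax":0,"ay":0,"az":0},{"jaw":45,"x":50,"y":0,"z":-20,"ax":0,"ay":0,"az":0},{"jaw":45,"x":55,"y":0,"z":0,"ax":0,"ay":0,"az":0},{"jaw":45,"x":55,"y":0,"z":0,"ax":0,"ay":0,"az":0},{"jaw":45,"x":0,"y":0,"z":0,"ax":0,"ay":0,"az":0}]' 
python3 - <<'E'
from h import *
ims=[]
for n,c in(("top",(130,265,175,325)),("side",(130,265,190,340))):
    p,d=eyes.read_camera(n);np.savez(f"pics/{n}5.npz",p=p,d=d)
    ims.append(cv2.resize(p[c[0]:c[1],c[2]:c[3],::-1],None,fx=2.66,fy=4,interpolation=cv2.INTER_CUBIC))
    W=cloud(n,d);bX=(W[...,:2]-A)@bx;bY=(W[...,:2]-A)@by
    k=(abs(bX)<.012)&(bY>.075)&(bY<.1)&(W[...,2]>.046)&(W[...,2]<.12);print(n,k.sum(),np.percentile(W[k][:,2],[50,90,98]).round(4),bY[k].mean().round(4))
    if n=="top":
        f=np.load("pics/top0.npz");W0=cloud(n,f["d"]);b0=(W0[...,:2]-A)@by;k=(abs((W0[...,:2]-A)@bx)<.012)&(b0>.075)&(b0<.1)&(W0[...,2]>.046);print("start",np.percentile(W0[k][:,2],[50,90,98]),b0[k].mean())
cv2.imwrite("pics/f5.png",np.hstack(ims))
E
```

```text
[ -1.78 -62.04  55.91  -2.99   0.2    3.26  11.38]
t: 24.05
eef_pos: [0.4581, 0.279, 0.1859]
tool_rot: [-0.001, 0.563, 0.827, 0.001]
contact_force: [0.8, -0.6, -0.2]
gripper_width: 0.448
top 44 [0.0815 0.0925 0.0935] 0.0875
start [0.08668223 0.0977935  0.09929352] 0.08829354492908002
side 77 [0.0696 0.0877 0.0897] 0.0871
```

View pics/f5.png

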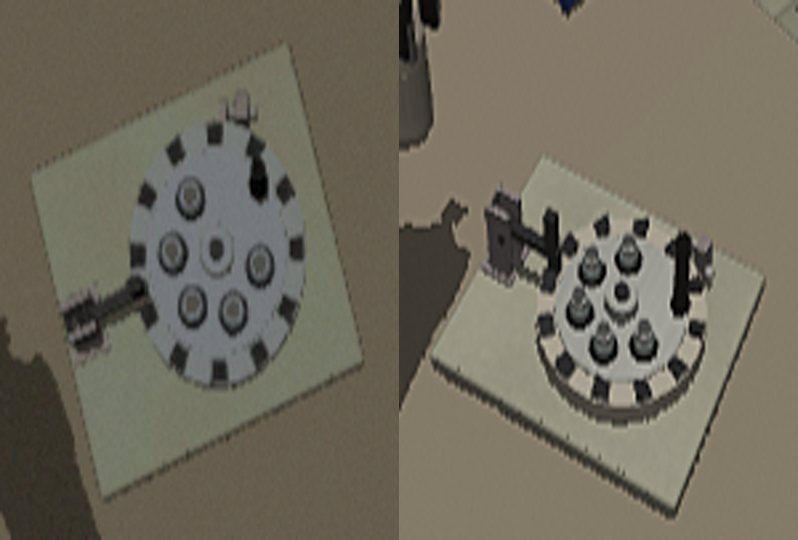

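```bash
python3 - <<'E'
from h import *
d=np.load("pics/top5.npz")["d"];W=cloud("top",d);r=W[...,:2]-A
k=(W[...,2]>.095)&(W[...,2]<.12)&(np.hypot(r[...,0],r[...,1])<.085);k&=(r@by<.06);q=r[k].mean(0);print(k.sum(),q,np.hypot(*q),np.degrees(np.arctan2(q[1],q[0])))
p0=np.load("pics/top0.npz")["p"].astype(int);p=np.load("pics/top5.npz")["p"].astype(int)
df=(abs(p-p0).sum(-1)>60).astype(np.uint8)
for n,(a,b,c,e) in dict(tray=(145,235,395,470),swabs=(250,305,380,430)).items():print(n,df[a:b,c:e].sum())
d0=np.load("pics/side0.npz");d5=np.load("pics/side5.npz");print("bottle side",(abs(d5["p"].astype(int)-d0["p"].astype(int)).sum(-1)>60)[120:168,178:205].sum())
from station import ticket;print(ticket.hand_in())
E
```

```text
29 [ 0.04849552 -0.04286918] 0.06472698125000627 -41.47610909820234
tray 0
swabs 0
bottle side 505
the job is handed in; nothing more can be done
None
```

The carousel is wound back against its end stop and the pawl is down in the tooth gap. The job is handed in after about 24 s of robot time, but the hand-in gives no verdict.

**What I did**
- I gripped the pawl's tab, tipped it outwards past its balance point and let it fall onto its rest. A picture showed it staying open.
- I turned the carousel clockwise by the post, with about 5 N of drag, until the lug met the stop at a tool angle of about -45.5° (world). I then pressed up to 15.8 N and held about 15.5 N for roughly half a second. The highest force I read was 15.8 N, but I only had readings at the end of each move.
- I backed off the post, gripped the tab again, guided the pawl down its arc and released it. The arm then withdrew clear.

**Last checks**
- **Pawl:** the tab top is at 0.090 m in the side view, against a nominal 0.089 m. The top view read 0.0935 m, but that camera reads about 4 mm high, and it shows the tab about 6 mm lower than at the start. I take this as fully down in the gap.
- **Carousel:** the lug is at the stop. The post shows at -41.5°, against about -42.6° expected from where the tool met the stop, so they agree within about 1°.
- **Tray, jar and swab box:** no pixel changes from the first picture.
- **Bottle:** this check was inconclusive. About 500 pixels differ in its patch of the side view, and the raised gripper hangs in front of it there. No contact was felt near it, and the gripper stayed about 0.12 m or more from the bottle's measured centre.

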